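# Lock the setting of a balancing valve with its memory spindle

### The arm

A 6-joint arm with a two-finger parallel gripper is mounted at the origin on the work surface. World frame = base frame: x ahead of the robot, y to its left, z up, the work surface at z = 0. Lengths are in m, angles in degrees, forces in N, time in s.
With the tool pointing down it reaches from about 0.25 to 0.775 m from the base axis. Payload 4 kg.
Tool frame: the origin (TCP) lies between the finger pads; the fingertips stand 22 mm ahead of it and the grasp point (between the pads) lies 3 mm ahead of it; z points along the fingers, y is the line along which they close (so a half turn about z gives the same grasp; the last joint's range is limited). The gripper opens to 85 mm and grips with 20 to 120 N. Pads are 22 mm wide; open, the fingers measure 114 mm over their backs; the gripper's body (76 mm by 85 mm) begins 54 mm behind the grasp point. The pads swing forward as they close: fully open they stand 13 mm farther back than shut.
Start: joints at [-71.11, 4.996, 78.535, -0, 96.463, -5.907], TCP at [0.231, -0.499, 0.219] pointing down, gripper open.
Joint ranges: [-177.83, 177.83], [-43.37, 116.18], [15.69, 146.23], [-61.86, 241.86], [9.47, 152.12], [-147.06, 147.06]. Speed limits (degrees/s): [159.86, 159.86, 180, 180, 180, 180].

### API

Orientations are given as [roll, pitch, yaw] about the fixed x, y, z axes, in that order (R = Rz(yaw) Ry(pitch) Rx(roll)).
In Python, from workcell import get_state, optics, ticket gives the robot as it stands. The module is installed in compiled form; this text tells all that it offers.
- The arm moves only by the shell command python3 -m pendant 'ROWS' [FORCE]. ROWS is a JSON list of rows, 1 to 5 of them, each of 5 numbers: the opening from 0.0 (shut) to 1.0 (fully open), then dx, dy, dz in m, then a turn about the tool's z in degrees; each row shifts and turns the commanded pose from where the row before left it, along the tool's axes as they then stand; what a row does not reach is not made up. A row lasts 1/10 s, in which the tool goes at most 0.05 m and 8.59 degrees, less where a joint would pass 70% of its speed; a pose out of reach is approached as far as the arm can. The fingers move at their own pace and stop on an object; FORCE is the grip in N (left out, the last holds). Time passes only in rows, so rows that do not move let the fingers close. It prints the time, the measured TCP pose, the force, the opening and the grip force at its end.
- get_state(): the state, without advancing time (a new reading comes with each control period).
- optics.read_camera(name): name is "side" or "top" or "wrist"; returns the picture (384x512x3 uint8, red, green, blue); there is no depth.
- optics.camera_model(name): a dict with "vfov" (degrees; the focal length in pixels is half the picture's height over the tangent of half this angle, whatever the lens; pixels are square), "cx", "cy" (the principal point, pixels), "R" (3x3) and "t" (3): a world point X has camera coordinates R X + t. Camera axes: x right, y down, z forward; pixel columns grow to the right and rows downward; lengths in m; the calibration is good to about 2 mm. A picture is of the moment at which its call begins: read the wrist's pose just before it. camera_model takes no time and is no camera call; for the wrist camera it gives the pose at the moment of the call.
- ticket.job_done(): hands the job in; it is judged then, once.
The state is a dict: "t": time; "q": joint angles; "qd": joint speeds; "joint_efforts": joint torques, N m; "tcp_pos": TCP position; "eef_rot": TCP orientation; "contact_force": force on the tool from outside, world axes, zero at the start; "ft_torque": the same for the moment, N m; "gripper_width": opening from 0.0 (shut) to 1.0 (fully open); "finger_force": force on a finger pad.
Only numpy, scipy, OpenCV 4.12 (cv2) and the standard library are available. Lean on these libraries where they do the work, as an engineer would, in place of code of your own. Each camera call takes 0.05 s, during which the arm holds its last target. There are 200 camera calls.

### The job

The balancing valve clamped on the bench has already been set with its blue handwheel; now lock that setting. Turn only the small brass memory spindle in the middle of the handwheel clockwise until you feel it come up against its stop and snug it there with about 0.1 N m, not forcing it and without the handwheel turning along, then put the red cap over the spindle, fully home and square on the handwheel, and let go. Leave the other things on the bench where they are.

Things in the scene. Friction and masses are not known exactly. Their poses are not given: they have to be found in the camera images.
- valve: Brass balancing valve in a horizontal copper pipe, held in two grey saddles on a steel plate 110 x 310 mm, fixed to the bench. Origin: centre of the plate's underside; the pipe runs along y, the two test points (red and blue ends) point to -x; z up. The handwheel's axis is the vertical through the origin. Below the handwheel nothing is higher than 100 mm; pipe and saddles reach 77 mm.
- wheel_face (a point): Centre of the flat upper face of the blue lobed handwheel (82 mm across, 32 mm thick), on its vertical axis, 132 mm above the bench. A round blue collar, 30.4 mm diameter, 6 mm high, bevelled to 24 mm at its top, stands on the face round the spindle and centres the cap.
- wheel_mark (a point): White index mark on the handwheel's face, 35.5 mm from its axis; it turns with the handwheel. The handwheel turns stiffly (about 0.5 N m) and must stay as it is set: more than that on the spindle once at its stop, which is inside the handwheel, or fingers pressed on the face while turning, drags it round.
- spindle_top (a point): Centre of the top of the memory spindle: upright knurled brass cylinder, 16 mm diameter, on the handwheel's axis, 28 mm above its face (22 mm above the collar). It turns clockwise seen from above with a friction of about 0.04 N m, stays where it is left, and meets its stop 0.5 to 2.6 rad on, depending on the valve's setting. It does not move up or down.
- memory_stop (a joint): How far the stop inside the hub gives under the spindle, rad: 0 while the spindle has not reached it, then 1 rad per N m with which the spindle bears on it (on top of the spindle's own friction). Snug is 0.04 to 0.13 rad; beyond that the spindle is being forced. When the spindle is let go, its friction keeps only about 0.04 rad of this, which is right.
- cap: Round red plastic cap, 41 mm outer diameter, 38 mm high, open below (34 mm inner diameter, 34 mm deep), about 35 g, standing mouth down on the bench. Origin: centre of its open lower rim; z up. It drops over the spindle and round the collar (about 1.3 mm clearance all round) until its rim rests on the handwheel's face.
- spray_can: Bystander: green spray can, 65 mm diameter, about 170 mm high, upright. Origin: centre of its base.
- wrench: Bystander: wrench, 200 mm long, lying along its own x. Origin about its middle, on the bench.
- screwdriver: Bystander: screwdriver, 200 mm long, lying along its own x. Origin about its middle, on the bench.
- union_nut: Bystander: brass union nut (ring), 42 mm diameter, 18 mm high. Origin: centre of its underside.
- tape_measure: Bystander: yellow and black tape measure, 70 x 40 x 62 mm. Origin: centre of its underside.
- drain_cap: Bystander: small black cap, 28 mm diameter, 20 mm high. Origin: centre of its underside.
There are look-alikes about, which are no part of the job. What is meant by the cap is not black, brown or grey, and is the larger of those in its own colour.

How it is judged:
By the outcome, as a careful person would: the job done as asked, in the order asked, and still so for the second after the job is handed in, with the robot touching nothing.
It also fails if it takes over 72 s, if anything falls off the work surface, if the arm or the gripper's body presses on something with over 40 N, if the wrist force passes 120 N, or if a joint passes its speed limit or range.

## Working session

There is one attempt and no reset: what is moved stays moved. The work goes in short steps, Python scripts to look and compute and a shell command to move; the robot and the scene stay as the last step left them, time stands still between calls to the robot, and variables do not carry over. Pictures are saved under pics/ and viewed, at most 10 in all, crops included, and the job is handed in when it is done.

```bash
mkdir -p pics; cat > h.py <<'E'
import numpy as np,cv2
from workcell import get_state,optics,ticket
def snap(n,f):
    m=optics.camera_model(n); im=optics.read_camera(n)
    cv2.imwrite('pics/'+f+'.png',im[:,:,::-1]); return m,im
def ray(m,u,v):
    f=192/np.tan(np.radians(m['vfov']/2)); R=np.array(m['R']);t=np.array(m['t'])
    d=R.T@np.array([(u-m['cx'])/f,(v-m['cy'])/f,1]); return -R.T@t,d/np.linalg.norm(d)
def onz(m,u,v,z):
    c,d=ray(m,u,v); return c+d*(z-c[2])/d[2]
def proj(m,X):
    f=192/np.tan(np.radians(m['vfov']/2)); p=np.array(m['R'])@np.array(X)+np.array(m['t'])
    return f*p[0]/p[2]+m['cx'],f*p[1]/p[2]+m['cy']
def tri(*r):
    A=sum(np.eye(3)-np.outer(d,d) for c,d in r); b=sum((np.eye(3)-np.outer(d,d))@c for c,d in r)
    X=np.linalg.solve(A,b); return X,[np.linalg.norm((np.eye(3)-np.outer(d,d))@(X-c)) for c,d in r]
E
python3 - <<'E'
from h import *
ims=[]
for n in('top','side','wrist'):
    m,im=snap(n,n+'0'); print(n,m['vfov'],m['cx'],m['cy'],np.round(-np.array(m['R']).T@m['t'],3))
    ims.append(im)
a=np.hstack(ims[:2]); 
cv2.imwrite('pics/both.png',np.vstack(ims[:2])[:,:,::-1])
print(get_state())
E
```

```text
top 56.77758828206819 256.82740068701304 186.4070123687855 [ 0.4   -0.     1.311]
side 47.53603279057723 257.5324080459205 189.7256868056918 [ 0.483 -1.201  0.977]
wrist 69.8526767726108 256.5622057823463 189.06856596653316 [ 0.3   -0.467  0.373]
{'t': 0.15, 'q': array([-7.11093080e+01,  5.03077192e+00,  7.86055745e+01, -1.73055589e-03,
        9.64643280e+01, -5.90694286e+00]), 'qd': array([-0.03362463, -0.05338795, -0.26059661,  0.00613629, -0.07353773,
       -0.07838779]), 'joint_efforts': array([ 2.26361219e-03, -3.52370524e+01, -3.13679838e+01,  1.89162188e-04,
        8.01937102e-03, -2.08178204e-05]), 'tcp_pos': array([ 0.23053145, -0.49889677,  0.21818841]), 'eef_rot': array([-1.79899683e+02, -8.64994505e-03,  2.47974339e+01]), 'contact_force': array([-0.83538455,  0.43617895, -0.45215345]), 'ft_torque': array([-0.00113405,  0.01832945, -0.00773706]), 'finger_force': 0.0, 'gripper_width': 1.0004485222287436}
```

View pics/top0.png

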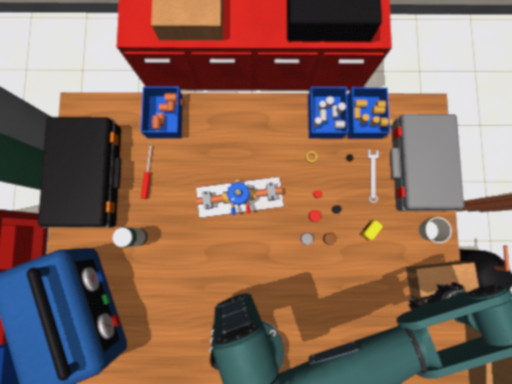

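View pics/side0.png

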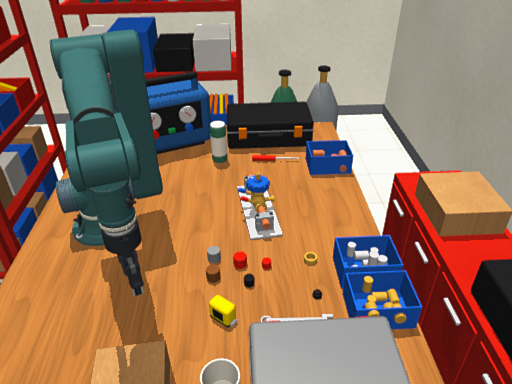

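The candidates for the cap are:
- large red: top (315,216), side (240,260)
- small red: top (318,194), side (266,263)
- black: top (337,209)
- grey: top (307,239)
- brown: top (330,239)
- drain cap: top (350,157)

I choose the large red one. The wheel is at top (238,193), side (258,184).

```bash
python3 - <<'E'
from h import *
t=cv2.imread('pics/top0.png');s=cv2.imread('pics/side0.png')
def c(im,u,v,w=25,h=18.75): 
    M=np.float32([[8,0,-8*(u-w)],[0,8,-8*(v-h)]]); return cv2.warpAffine(im,M,(400,300),flags=cv2.INTER_NEAREST)
cv2.imwrite('pics/crop1.png',np.vstack([np.hstack([c(t,315,210),c(t,238,193)]),np.hstack([c(s,252,260),c(s,258,184)])]))
E
```

```text
(no output)
```

View pics/crop1.png

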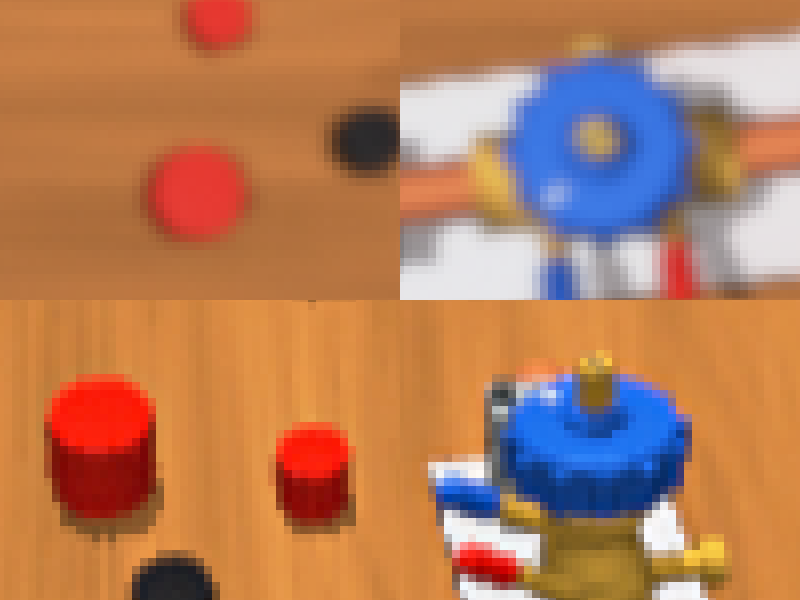

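The crops show the large red cap's top centre at top (314.6,215.4), side (239.6,255.4). It is clearly larger than the other red one. The spindle top is at top (237.7,191.5), side (257.7,173), and the white mark is at top (232,198).

```bash
python3 - <<'E'
from h import *
T=optics.camera_model('top');S=optics.camera_model('side')
for n,a,b in(('cap',(314.1,215.0),(239.2,255.0)),('spin',(237.3,191.1),(257.3,172.8))):
    print(n,tri(ray(T,*a),ray(S,*b)))
print(onz(T,231.8,197.8,.132))
print(onz(T,336.5,208.5,.02),onz(T,318,193.5,.03))
print(T['R'])
E
```

```text
cap (array([ 0.47246836, -0.21533667,  0.03599278]), [np.float64(0.000352483390638154), np.float64(0.0003524833906381323)])
spin (array([0.54378173, 0.05464358, 0.16044051]), [np.float64(0.0006787812102578052), np.float64(0.0006787812102577399)])
[0.52414947 0.07416749 0.132     ]
[ 0.49659159 -0.30030601  0.02      ] [ 0.55045882 -0.23238474  0.03      ]
[[-1.35210104e-03 -9.99972278e-01  7.32221965e-03]
 [-9.90582739e-01  3.36855412e-04 -1.36915024e-01]
 [ 1.36908762e-01 -7.43838734e-03 -9.90555734e-01]]
```

The measured heights (0.036 and 0.160) agree with the text. Next I move over the spindle, then wind the wrist back.

```bash

python3 -m pendant '[[0.6,0.0344,-0.0248,-0.003,0],[0.6,0.0344,-0.0248,-0.003,0],[0.6,0.0344,-0.0248,-0.003,0],[0.6,0.0344,-0.0248,-0.003,0],[0.6,0.0344,-0.0248,-0.003,0]]' 30
python3 -m pendant '[[0.6,0.0344,-0.0248,-0.003,0],[0.6,0.0344,-0.0248,-0.003,0],[0.6,0.0344,-0.0248,-0.003,0],[0.6,0.0344,-0.0248,-0.003,0],[0.6,0.0344,-0.0248,-0.003,0]]'
python3 -m pendant '[[0.6,0.0344,-0.0248,-0.003,0],[0.6,0.0344,-0.0248,-0.003,0],[0.6,0.0344,-0.0248,-0.003,0],[0.6,0.0344,-0.0248,-0.003,0],[0.6,0.0344,-0.0248,-0.003,0]]'
python3 -m pendant '[[0.6,0,0,0,-8.5],[0.6,0,0,0,-8.5],[0.6,0,0,0,-8.5],[0.6,0,0,0,-8.5],[0.6,0,0,0,-8.5]]'
python3 -m pendant '[[0.6,0,0,0,-8.5],[0.6,0,0,0,-8.5],[0.6,0,0,0,-8.5],[0.6,0,0,0,-8.5],[0.6,0,0,0,-8.5]]'
python3 - <<'E'
from h import *
s=get_state();print(s['q'],s['tcp_pos'],s['eef_rot'],s['ft_torque'])
m,im=snap('wrist','w1');print(proj(m,[.5438,.0546,.160]))
E
```

```text
t: 0.65
tcp_pos: [0.3352, -0.313, 0.2339]
eef_rot: [-180.0, -0.0, 24.8]
contact_force: [0.5, -0.2, -0.8]
gripper_width: 0.597
finger_force: 0.0
t: 1.15
tcp_pos: [0.4393, -0.1282, 0.249]
eef_rot: [180.0, 0.0, 24.8]
contact_force: [0.9, -0.4, -0.2]
gripper_width: 0.605
finger_force: 0.0
t: 1.65
tcp_pos: [0.5435, 0.0566, 0.2638]
eef_rot: [-180.0, 0.0, 24.8]
contact_force: [0.1, -0.7, -0.1]
gripper_width: 0.603
finger_force: 0.0
t: 2.15
tcp_pos: [0.5429, 0.0549, 0.2635]
eef_rot: [-179.9, 0.0, 67.7]
contact_force: [0.2, -0.5, 0.4]
gripper_width: 0.596
finger_force: 0.0
t: 2.65
tcp_pos: [0.5429, 0.0548, 0.2635]
eef_rot: [-179.9, -0.0, 110.1]
contact_force: [-1.5, -0.8, -0.1]
gripper_width: 0.602
finger_force: 0.0
[-1.84765352e-01  4.23961005e+00  7.43502182e+01 -4.86257038e-03
  1.01469928e+02 -2.03333632e+01] [0.54286526 0.05482165 0.26353789] [-1.79942311e+02 -1.62947784e-02  1.10147625e+02] [ 0.01199779  0.02248897 -0.0116798 ]
(np.float64(258.15432652563993), np.float64(185.74353088674704))
```

View pics/w1.png

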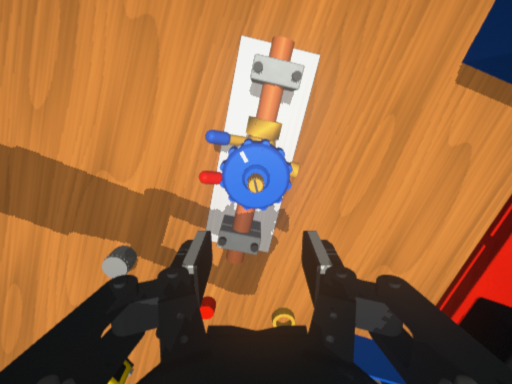

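The wrist view shows the spindle top at (256,184), predicted (258,186). The index mark is at (243,157). I'll wind further and take a second wrist view.

```bash

python3 -m pendant '[[0.6,0,0,0,-8.5],[0.6,0,0,0,-8.5],[0.6,0,0,0,-8.5],[0.6,0,0,0,-8.5],[0.6,0,0,0,-8.5]]'
python3 -m pendant '[[0.6,0,0,0,-8.5],[0.6,0,0,0,-8.5],[0.6,0,0,0,-8.5],[0.6,0,0,0,-8.5],[0.6,0,0,0,-8.5]]'
python3 - <<'E'
from h import *
import pickle
s=get_state();print(s['q'],s['tcp_pos'],s['eef_rot'],s['ft_torque'])
m,im=snap('wrist','w2');u,v=proj(m,[.5438,.0546,.160]);print(u,v)
pickle.dump(m,open('m2.pkl','wb'))
a=cv2.imread('pics/w1.png')
def c(im,u,v): 
    M=np.float32([[8,0,-8*(u-25)],[0,8,-8*(v-25)]]); return cv2.warpAffine(im,M,(400,400),flags=cv2.INTER_CUBIC)
cv2.imwrite('pics/c2.png',np.hstack([c(a,256,184),c(im[:,:,::-1],round(u),round(v))]))
print(round(u),round(v))
E
```

```text
t: 3.2
tcp_pos: [0.5429, 0.0548, 0.2637]
eef_rot: [-180.0, -0.0, 152.5]
contact_force: [0.0, -0.9, -0.5]
gripper_width: 0.603
finger_force: 0.0
t: 3.7
tcp_pos: [0.5429, 0.0548, 0.2637]
eef_rot: [180.0, -0.0, -165.0]
contact_force: [0.2, -0.1, -0.4]
gripper_width: 0.598
finger_force: 0.0
[-1.86787160e-01  4.23588931e+00  7.43395896e+01 -4.73658288e-03
  1.01468717e+02 -1.05179262e+02] [0.54292958 0.05480301 0.26366765] [ 1.79992908e+02 -4.38699614e-02 -1.65008462e+02] [-0.01097377 -0.01593354 -0.01938222]
255.6665853341436 186.09849060413794
256 186
```

View pics/c2.png

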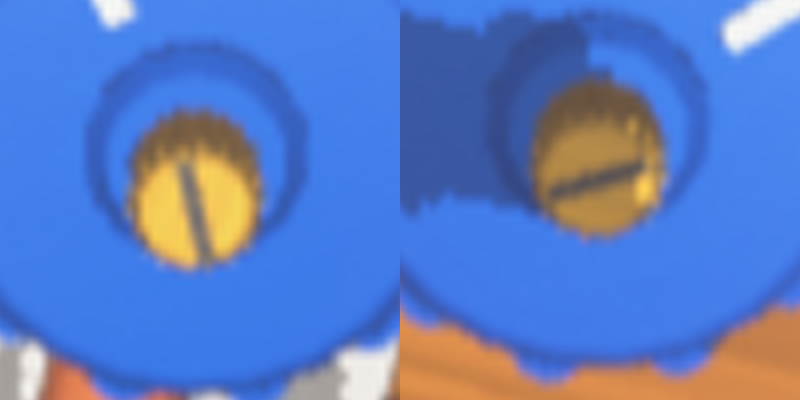

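```bash
python3 - <<'E'
from h import *
import pickle
m2=pickle.load(open('m2.pkl','rb'));T=optics.camera_model('top');S=optics.camera_model('side')
p=np.array([.5429,.0548,.2636]);d=np.radians(-165.008-110.148)
Rz=np.array([[np.cos(d),-np.sin(d),0],[np.sin(d),np.cos(d),0],[0,0,1]])
R2=np.array(m2['R']);t2=np.array(m2['t'])
m1=dict(m2,R=R2@Rz,t=t2+R2@p-R2@Rz@p)
print(proj(m1,[.5438,.0546,.160]))
r=[ray(m1,255.2,185.2),ray(m2,255.4,183.2),ray(T,237.3,191.1),ray(S,257.3,172.8)]
print(tri(*r[:2]));print(tri(*r))
X=tri(*r[:2])[0]-np.array([.5429,.0548,0]);y=np.radians(-165);print('tool dx,dy',X@[np.cos(y),np.sin(y),0],X@[np.sin(y),-np.cos(y),0])
X=tri(*r)[0]-np.array([.5429,.0548,0]);print('tool dx,dy',X@[np.cos(y),np.sin(y),0],X@[np.sin(y),-np.cos(y),0])
E
```

```text
(np.float64(256.8899896309907), np.float64(185.78532770816798))
(array([0.54217829, 0.05373703, 0.15657564]), [np.float64(0.00022303024838278278), np.float64(0.00022303024838300203)])
(array([0.54269633, 0.05436206, 0.16000165]), [np.float64(0.0006889866715775133), np.float64(0.0017927795293710127), np.float64(0.00052896645883363), np.float64(0.001859373357922319)])
tool dx,dy 0.0009722319993037135 -0.0008399623732773314
tool dx,dy 0.00031007305024422714 -0.000370301396051378
```

```bash

python3 -m pendant '[[0.45,0.0005,-0.0005,0.03,0],[0.45,0,0,0.03,0],[0.45,0,0,0.02,0],[0.45,0,0,0.014,0],[0.45,0,0,0.004,0]]' 30
python3 -m pendant '[[0.45,0,0,0.001,0],[0.1,0,0,0,0],[0.1,0,0,0,0],[0.1,0,0,0,0],[0.1,0,0,0,0]]' 30
python3 -m pendant '[[0.1,0,0,0,0],[0.1,0,0,0,0],[0.1,0,0,0,0]]'
python3 -c "
from h import *
s=get_state();print(s['tcp_pos'],s['contact_force'],s['ft_torque'],s['finger_force'],s['gripper_width']);snap('wrist','g1')"
```

```text
t: 4.25
tcp_pos: [0.5417, 0.0542, 0.164]
eef_rot: [179.9, -0.2, -165.3]
contact_force: [-0.8, -0.2, -0.3]
gripper_width: 0.45
finger_force: 0.0
t: 4.75
tcp_pos: [0.5431, 0.0542, 0.1658]
eef_rot: [-180.0, 0.1, -165.2]
contact_force: [0.5, -0.8, -0.0]
gripper_width: 0.1
finger_force: 0.0
t: 5.05
tcp_pos: [0.5427, 0.0542, 0.1651]
eef_rot: [-180.0, -0.0, -165.2]
contact_force: [-0.2, -0.4, 0.2]
gripper_width: 0.097
finger_force: 0.0
[0.54271488 0.054213   0.16510661] [-0.21116353 -0.42293398  0.16650588] [-0.02589706  0.01402798 -0.0078288 ] 0.0 0.09687202997373316
```

View pics/g1.png

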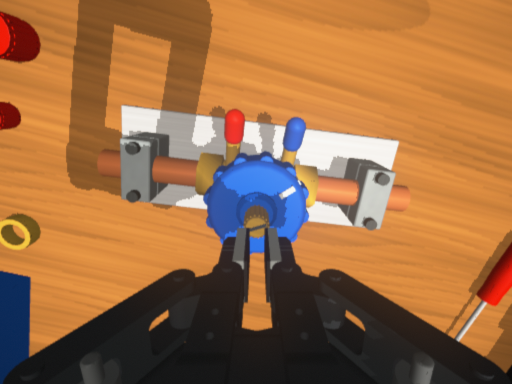

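The fingers shut to 0.1 without gripping. In the picture the spindle top, at about (257,213), sits just ahead of the tips at (257,232). I'll check by projection where the tips are.

```bash
python3 - <<'E'
from h import *
s=get_state();m=optics.camera_model('wrist');p=s['tcp_pos']
print(np.round(-np.array(m['R']).T@m['t'],4))
for n,X in(('tcp',p),('tip',p-[0,0,.022]),('grasp',p-[0,0,.003]),('spin',[.5427,.0544,.160]),('col',[.5427,.0544,.138])): print(n,X,proj(m,X))
im=cv2.imread('pics/g1.png');cv2.imwrite('pics/g1c.png',cv2.resize(im[170:310,180:340],None,fx=5,fy=4.2857*1,interpolation=cv2.INTER_CUBIC))
E
```

```text
[0.4673 0.0345 0.3198]
tcp [0.54270323 0.05417598 0.16506094] (np.float64(256.02503135388463), np.float64(233.34146715795868))
tip [0.54270323 0.05417598 0.14306094] (np.float64(256.0514752398291), np.float64(218.99491723830386))
grasp [0.54270323 0.05417598 0.16206094] (np.float64(256.02901297870716), np.float64(231.18132400057544))
spin [0.5427, 0.0544, 0.16] (np.float64(256.3717162976915), np.float64(229.8144559586771))
col [0.5427, 0.0544, 0.138] (np.float64(256.36056945469335), np.float64(216.19657981039455))
```

View pics/g1c.png

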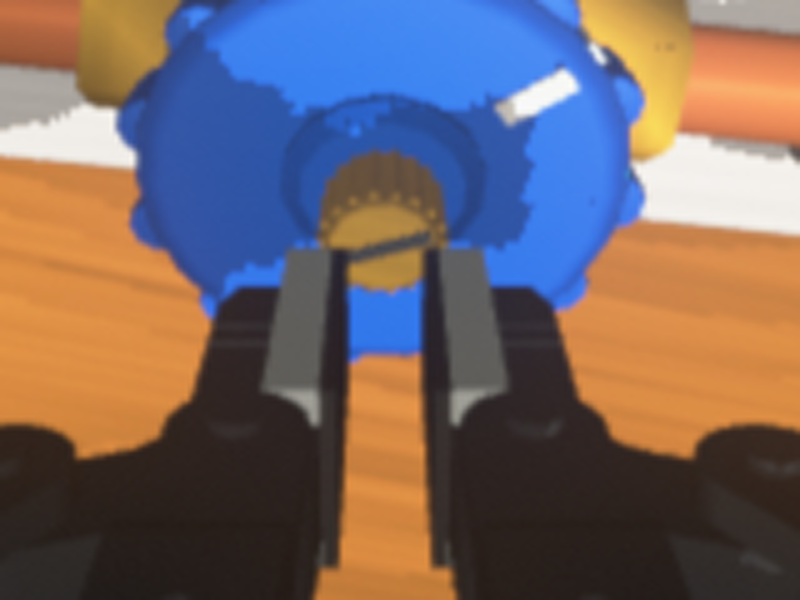

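```bash
python3 - <<'E'
from h import *
s=get_state();m=optics.camera_model('wrist');p=s['tcp_pos']
R=np.array(m['R']);t=np.array(m['t']);f=192/np.tan(np.radians(m['vfov']/2))
print(f,'depth tcp,tip',(R@p+t)[2],(R@(p-[0,0,.022])+t)[2])
y=np.radians(s['eef_rot'][2]);tx=np.array([np.cos(y),np.sin(y),0])
for a in(11,0,-11):
  for z in(-22,0,16): print(a,z,np.round(proj(m,p+tx*a/1000+[0,0,z/1000]),1))
for d in(.150,.16,.17):
  X=R.T@(np.array([0,(228-m['cy'])/f*d,d])-t)-p; print(d,'x',X@tx,'z',X[2])
E
```

```text
274.9561017939147 depth tcp,tip 0.17102370956072963 0.19199748156915492
11 -22 [256.  204.2]
11 0 [256. 217.]
11 16 [256.  228.5]
0 -22 [256.1 219. ]
0 0 [256.  233.3]
0 16 [256.  246.2]
-11 -22 [256.1 233.2]
-11 0 [256.1 249. ]
-11 16 [256.  263.1]
0.15 x 0.012351198076107546 z 0.01814192173659357
0.16 x 0.007982771844166119 z 0.009035790000858412
0.17 x 0.0036143456122247936 z -7.034173487668882e-05
```

The image geometry suggests the tips are higher than I assumed. I'll probe gently downward with the fingers nearly shut, watching the force.

```bash

python3 -m pendant '[[0.1,0,0,0.001,0],[0.1,0,0,0,0]]'|sed -n 2,4p
python3 -m pendant '[[0.1,0,0,0.001,0],[0.1,0,0,0,0]]'|sed -n 2,4p
python3 -m pendant '[[0.1,0,0,0.001,0],[0.1,0,0,0,0]]' |sed -n 2,4p
python3 -m pendant '[[0.1,0,0,0.001,0],[0.1,0,0,0,0]]' |sed -n 2,4p
python3 -c "
from h import *
m,im=snap('wrist','g2');print(get_state()['tcp_pos'])"
```

```text
tcp_pos: [0.5426, 0.0542, 0.1639]
eef_rot: [180.0, -0.0, -165.2]
contact_force: [-0.8, -0.1, -0.2]
tcp_pos: [0.5426, 0.0542, 0.1629]
eef_rot: [-180.0, -0.0, -165.2]
contact_force: [-0.2, 1.2, 0.1]
tcp_pos: [0.5426, 0.0542, 0.1619]
eef_rot: [-180.0, -0.0, -165.2]
contact_force: [0.4, -0.7, 0.3]
tcp_pos: [0.5426, 0.0542, 0.1609]
eef_rot: [-180.0, -0.0, -165.2]
contact_force: [0.4, -0.5, -0.1]
[0.54267129 0.05420868 0.16098068]
```

```bash

for i in 1; do
python3 -m pendant '[[0.1,0,0,0.002,0],[0.1,0,0,0,0]]'|sed -n 2,4p
python3 -m pendant '[[0.1,0,0,0.002,0],[0.1,0,0,0,0]]'|sed -n 2,4p; done
python3 -c "
from h import *
m,im=snap('wrist','g2');print(get_state()['tcp_pos'])
cv2.imwrite('pics/g2c.png',cv2.resize(im[160:300,180:340,::-1],None,fx=5,fy=4.2857,interpolation=cv2.INTER_CUBIC))"
```

```text
tcp_pos: [0.5425, 0.0542, 0.1587]
eef_rot: [180.0, -0.0, -165.2]
contact_force: [-0.0, -0.4, -0.1]
tcp_pos: [0.5425, 0.0542, 0.1567]
eef_rot: [180.0, -0.0, -165.2]
contact_force: [-0.6, -0.2, 0.3]
[0.54259918 0.05420131 0.15685058]
```

View pics/g2c.png

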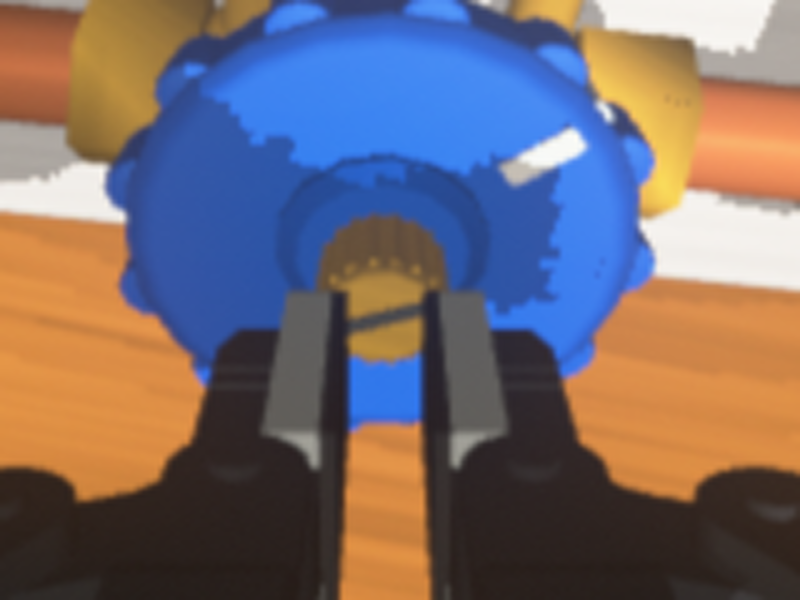

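The picture shows the tips still above the spindle top, whose centre is at about (257,230) in the full frame. I keep probing.

```bash

python3 -m pendant '[[0.1,0,0,0.002,0],[0.1,0,0,0,0]]'|sed -n '2p;4p'
python3 -m pendant '[[0.1,0,0,0.002,0],[0.1,0,0,0,0]]'|sed -n '2p;4p'
python3 -m pendant '[[0.1,0,0,0.001,0],[0.1,0,0,0,0]]'|sed -n '2p;4p'
python3 -m pendant '[[0.1,0,0,0.001,0],[0.1,0,0,0,0]]'|sed -n '2p;4p'
python3 -m pendant '[[0.1,0,0,0.001,0],[0.1,0,0,0,0]]'|sed -n '2p;4p'
```

```text
tcp_pos: [0.5426, 0.0542, 0.1547]
contact_force: [1.0, 0.3, -0.4]
tcp_pos: [0.5425, 0.0542, 0.1527]
contact_force: [-0.3, 0.7, -0.0]
tcp_pos: [0.5426, 0.0542, 0.152]
contact_force: [-0.3, -1.1, 0.4]
tcp_pos: [0.5427, 0.0542, 0.1509]
contact_force: [0.0, 0.1, -0.3]
tcp_pos: [0.5426, 0.0542, 0.15]
contact_force: [-0.6, 0.6, -0.5]
```

```bash

python3 -m pendant '[[0.1,0,0,0.001,0],[0.1,0,0,0,0]]'|sed -n '2p;4p'
python3 -m pendant '[[0.1,0,0,0.001,0],[0.1,0,0,0,0]]'|sed -n '2p;4p'
python3 -m pendant '[[0.1,0,0,0.001,0],[0.1,0,0,0,0]]'|sed -n '2p;4p'
python3 -m pendant '[[0.1,0,0,0.001,0],[0.1,0,0,0,0]]'|sed -n '2p;4p'
python3 -m pendant '[[0.1,0,0,0.001,0],[0.1,0,0,0,0]]'|sed -n '2p;4p'
```

```text
tcp_pos: [0.5426, 0.0542, 0.1489]
contact_force: [-0.2, 0.3, -0.0]
tcp_pos: [0.5428, 0.0542, 0.1482]
contact_force: [0.4, -0.4, 0.2]
tcp_pos: [0.5429, 0.0542, 0.1481]
contact_force: [-1.1, -0.3, 4.2]
tcp_pos: [0.543, 0.0542, 0.148]
contact_force: [-2.7, 0.4, 7.7]
tcp_pos: [0.5431, 0.0542, 0.1479]
contact_force: [-2.7, 0.2, 10.9]
```

Contact came at TCP z≈0.148, so the tips actually stand about 12 mm behind the TCP. I'll lift, open, go down so the tips reach about 0.144, and grip.

```bash

python3 -m pendant '[[0.1,0,0,-0.01,0],[0.4,0,0,0,0],[0.4,0,0,0,0],[0.4,0,0,0,0]]' 30 | sed -n '2p;4,6p'
python3 -m pendant '[[0.4,0,0,0.01,0],[0.4,0,0,0.008,0],[0.4,0,0,0.004,0],[0.4,0,0,0,0]]'| sed -n '2p;4,6p'
python3 -m pendant '[[0.0,0,0,0,0],[0.0,0,0,0,0],[0,0,0,0,0],[0,0,0,0,0],[0,0,0,0,0]]' 30 | sed -n '2p;4,6p'
python3 -c "
from h import *
s=get_state();print(s['q'],s['ft_torque'])"
```

```text
tcp_pos: [0.5424, 0.0542, 0.1542]
contact_force: [-0.2, 1.1, 0.2]
gripper_width: 0.399
finger_force: 0.0
tcp_pos: [0.5418, 0.0542, 0.1313]
contact_force: [-0.2, -0.4, 0.3]
gripper_width: 0.399
finger_force: 0.0
tcp_pos: [0.5429, 0.054, 0.1333]
contact_force: [0.3, -1.4, -1.1]
gripper_width: 0.167
finger_force: 29.3
[-2.57962661e-01  6.27996570e+00  8.69441658e+01 -2.72048368e-02
  8.67515181e+01 -1.05050653e+02] [-0.14359496 -0.02711562  0.03134684]
```

```bash
cat > s.py <<'E'
from h import *
s=get_state();print('yaw',round(s['eef_rot'][2],2),'q6',round(s['q'][5],1),'F',np.round(s['contact_force'],1),'T',np.round(s['ft_torque'],3),'w',round(s['gripper_width'],3),round(s['finger_force'],1),np.round(s['tcp_pos'],4))
E
python3 -m pendant '[[0,0,0,0,2],[0,0,0,0,2],[0,0,0,0,2],[0,0,0,0,2]]' >/dev/null; python3 s.py
python3 -m pendant '[[0,0,0,0,3],[0,0,0,0,3],[0,0,0,0,3]]' >/dev/null; python3 s.py
python3 -m pendant '[[0,0,0,0,3],[0,0,0,0,3],[0,0,0,0,3]]' >/dev/null; python3 s.py
```

```text
yaw -173.29 q6 -97.0 F [ 0.3 -3.  -0. ] T [-0.248 -0.022  0.053] w 0.17 29.4 [0.5429 0.0539 0.1333]
yaw 177.67 q6 -87.9 F [ 0.4 -2.3 -1.1] T [-0.3   -0.035  0.08 ] w 0.171 29.4 [0.5429 0.0537 0.1333]
yaw 168.66 q6 -78.9 F [ 0.1 -2.4 -0. ] T [-0.377 -0.064  0.031] w 0.171 29.4 [0.5429 0.0535 0.1333]
```

```bash
cat > s2.py <<'E'
import sys;from h import *
s=get_state();z=s['ft_torque'][2];print(round(s['t'],2),round(s['eef_rot'][2],2),round(s['q'][5],1),round(z,3),np.round(s['contact_force'],1));sys.exit(int(z>.095))
E
P="python3 -m pendant"
$P '[[0,0,0,0,1.5],[0,0,0,0,1]]' >/dev/null; python3 s2.py &&
$P '[[0,0,0,0,1.5],[0,0,0,0,1]]' >/dev/null; python3 s2.py &&
$P '[[0,0,0,0,1.5],[0,0,0,0,1]]' >/dev/null && python3 s2.py &&
$P '[[0,0,0,0,1.5],[0,0,0,0,1]]' >/dev/null && python3 s2.py &&
$P '[[0,0,0,0,1.5],[0,0,0,0,1]]' >/dev/null && python3 s2.py &&
$P '[[0,0,0,0,1.5],[0,0,0,0,1]]' >/dev/null && python3 s2.py &&
$P '[[0,0,0,0,1.5],[0,0,0,0,1]]' >/dev/null && python3 s2.py &&
$P '[[0,0,0,0,1.5],[0,0,0,0,1]]' >/dev/null && python3 s2.py &&
$P '[[0,0,0,0,1.5],[0,0,0,0,1]]' >/dev/null && python3 s2.py &&
$P '[[0,0,0,0,1.5],[0,0,0,0,1]]' >/dev/null && python3 s2.py
```

```text
10.9 166.24 -76.5 0.052 [ 0.9 -2.8 -0.2]
11.1 163.7 -74.0 0.086 [ 0.7 -5.   0.5]
11.3 161.18 -71.5 -0.0 [ 1.1 -5.3 -0.5]
11.5 158.68 -69.0 -0.017 [ 0.7 -5.  -0.1]
11.7 156.18 -66.5 -0.001 [ 0.4 -5.9  0.5]
11.9 153.68 -64.0 -0.004 [ 0.2 -6.  -0.3]
12.1 151.18 -61.5 0.038 [ 0.2 -5.5  0.8]
12.3 148.68 -59.0 0.036 [ 1.2 -5.6 -0.7]
12.5 146.18 -56.5 0.066 [-0.2 -5.5  0.6]
12.7 143.68 -54.0 0.069 [ 0.2 -6.   0.1]
```

```bash
P="python3 -m pendant"
$P '[[0,-0.0009,-0.0012,0,0],[0,0,0,0,0],[0,0,0,0,0]]' >/dev/null; python3 s.py
$P '[[0,0,0,0,0]]' >/dev/null; python3 s.py
$P '[[0,0,0,0,0]]' >/dev/null; python3 s.py
$P '[[0,0,0,0,1.5],[0,0,0,0,1]]' >/dev/null; python3 s.py
$P '[[0,0,0,0,0]]' >/dev/null; python3 s.py
```

```text
yaw 143.8 q6 -54.2 F [-0.3 -1.4  0.3] T [-0.256  0.058 -0.03 ] w 0.166 29.6 [0.5427 0.0532 0.1332]
yaw 143.81 q6 -54.2 F [-0.9 -1.5  1.1] T [-0.188  0.053 -0.072] w 0.166 29.6 [0.5427 0.0532 0.1332]
yaw 143.81 q6 -54.2 F [-0.6 -1.6  0.6] T [-0.154  0.069  0.027] w 0.171 29.6 [0.5427 0.0532 0.1332]
yaw 141.22 q6 -51.6 F [-0.4 -0.6  1. ] T [-0.068  0.068  0.071] w 0.168 29.6 [0.5427 0.0531 0.1332]
yaw 141.27 q6 -51.7 F [-0.3 -0.1  2.8] T [ 0.049  0.093 -0.022] w 0.166 29.6 [0.5427 0.0531 0.1332]
```

ft_torque is noisy, so I'll check whether the joint-6 effort is cleaner.

```bash
P="python3 -m pendant"
cat > s3.py <<'E'
import sys;from h import *
s=get_state();e=s['joint_efforts'];print(round(s['t'],2),'yaw',round(s['eef_rot'][2],2),'e6',round(e[5],4),'Tz',round(s['ft_torque'][2],3),np.round(s['contact_force'],1));sys.exit(int(abs(e[5])>float(sys.argv[1])))
E
python3 s3.py 9
$P '[[0,0,0,0,0]]' >/dev/null; python3 s3.py 9
$P '[[0,0,0,0,1]]' >/dev/null; python3 s3.py 9
$P '[[0,0,0,0,1]]' >/dev/null; python3 s3.py 9
$P '[[0,0,0,0,1]]' >/dev/null; python3 s3.py 9
$P '[[0,0,0,0,0]]' >/dev/null; python3 s3.py 9
```

```text
13.5 yaw 141.27 e6 0.0625 Tz -0.022 [-0.3 -0.1  2.8]
13.6 yaw 141.31 e6 -0.0108 Tz -0.001 [-1.2  0.3  1.6]
13.7 yaw 140.26 e6 -0.1781 Tz 0.032 [-0.5  0.1  1.3]
13.8 yaw 139.23 e6 -0.1104 Tz 0.042 [-0.5  1.3  1.3]
13.9 yaw 138.22 e6 -0.1038 Tz 0.019 [-1.   1.1  1.8]
14.0 yaw 138.27 e6 0.0601 Tz 0.006 [-0.9  1.3  1.7]
```

```bash
P="python3 -m pendant"
cat > k.py <<'E'
import sys,os;from h import *
s=get_state();z=s['ft_torque'][2];open('log.txt','a').write('%.4f\n'%z)
a=np.loadtxt('log.txt',ndmin=1)[-5:];m=a.mean()
print(round(s['t'],1),round(s['eef_rot'][2],1),'e6 %.3f Tz %.3f avg %.3f'%(s['joint_efforts'][5],z,m),np.round(s['contact_force'],1));sys.exit(int(m>.08))
E
K="python3 k.py"; N=/dev/null
$P '[[0,0,0,0,1.2]]' >$N; $K; $P '[[0,0,0,0,1.2]]' >$N; $K; $P '[[0,0,0,0,1.2]]' >$N; $K; $P '[[0,0,0,0,1.2]]' >$N;
$K && $P '[[0,0,0,0,1.2]]' >$N && $K && $P '[[0,0,0,0,1.2]]' >$N && $K && $P '[[0,0,0,0,1.2]]' >$N && $K && $P '[[0,0,0,0,1.2]]' >$N &&
$K && $P '[[0,0,0,0,1.2]]' >$N && $K && $P '[[0,0,0,0,1.2]]' >$N && $K && $P '[[0,0,0,0,1.2]]' >$N && $K && $P '[[0,0,0,0,1.2]]' >$N &&
$K && $P '[[0,0,0,0,1.2]]' >$N && $K && $P '[[0,0,0,0,1.2]]' >$N && $K && $P '[[0,0,0,0,1.2]]' >$N && $K && $P '[[0,0,0,0,1.2]]' >$N &&
$K && $P '[[0,0,0,0,1.2]]' >$N && $K && $P '[[0,0,0,0,1.2]]' >$N && $K && $P '[[0,0,0,0,1.2]]' >$N && $K && $P '[[0,0,0,0,1.2]]' >$N &&
$K && $P '[[0,0,0,0,1.2]]' >$N && $K && $P '[[0,0,0,0,1.2]]' >$N && $K && $P '[[0,0,0,0,1.2]]' >$N && $K && $P '[[0,0,0,0,1.2]]' >$N && $K
```

```text
14.1 137.0 e6 -0.216 Tz 0.062 avg 0.062 [-1.   2.5  2.7]
14.2 135.8 e6 -0.136 Tz 0.037 avg 0.049 [-2.   1.6  2.3]
14.3 134.6 e6 -0.124 Tz 0.018 avg 0.039 [-1.6  1.6  2.5]
14.4 133.4 e6 -0.119 Tz 0.036 avg 0.038 [-2.   1.8  2. ]
14.5 132.2 e6 -0.113 Tz -0.016 avg 0.027 [-3.   2.4  2.9]
14.6 131.0 e6 -0.108 Tz 0.049 avg 0.025 [-2.6  2.4  3.3]
14.7 129.8 e6 -0.101 Tz 0.069 avg 0.031 [-1.7  3.1  2.9]
14.8 128.6 e6 -0.094 Tz 0.055 avg 0.039 [-2.8  2.4  3.4]
14.9 127.4 e6 -0.086 Tz 0.097 avg 0.051 [-2.1  2.5  3.5]
15.0 126.2 e6 -0.078 Tz 0.085 avg 0.071 [-2.4  3.3  3.5]
15.1 125.0 e6 -0.070 Tz 0.084 avg 0.078 [-3.4  2.4  4.1]
15.2 123.8 e6 -0.062 Tz 0.083 avg 0.081 [-3.6  2.6  3.8]
```

```bash
P="python3 -m pendant"; K="python3 k.py"; N=/dev/null
$P '[[0,0,0,0,0]]' >$N; $K; $P '[[0,0,0,0,0]]' >$N; $K; $P '[[0,0,0,0,0]]' >$N; $K; $P '[[0,0,0,0,0]]' >$N; $K; $P '[[0,0,0,0,0]]' >$N; $K; $P '[[0,0,0,0,0]]' >$N; $K; $P '[[0,0,0,0,0]]' >$N; $K; $P '[[0,0,0,0,0]]' >$N; $K; python3 s.py
```

```text
15.3 123.9 e6 0.140 Tz 0.101 avg 0.090 [-3.8  2.3  4.1]
15.4 123.9 e6 0.055 Tz 0.067 avg 0.084 [-3.2  1.8  4.3]
15.5 123.9 e6 0.048 Tz 0.046 avg 0.076 [-3.9  3.4  4.2]
15.6 123.9 e6 0.047 Tz 0.093 avg 0.078 [-3.9  2.8  4.8]
15.7 123.9 e6 0.047 Tz 0.082 avg 0.078 [-2.9  3.2  5. ]
15.8 123.9 e6 0.047 Tz 0.072 avg 0.072 [-4.1  3.1  4.3]
15.9 123.9 e6 0.047 Tz 0.062 avg 0.071 [-4.4  2.5  5.1]
16.0 123.9 e6 0.047 Tz 0.099 avg 0.082 [-4.4  2.6  5.6]
yaw 123.9 q6 -34.3 F [-4.4  2.6  5.6] T [0.545 0.666 0.099] w 0.169 29.9 [0.5426 0.0528 0.1331]
```

```bash
P="python3 -m pendant"; K="python3 k.py"; N=/dev/null
$P '[[0,0.0012,-0.0005,-0.001,0]]' >$N; $P '[[0,0,0,0,0],[0,0,0,0,0]]' >$N; $K; $P '[[0,0,0,0,0]]' >$N; $K; $P '[[0,0,0,0,0]]' >$N; $K; $P '[[0,0,0,0,0]]' >$N; $K;  $P '[[0,0,0,0,0]]' >$N; $K; echo turn
$P '[[0,0,0,0,1.2]]' >$N; $K; $P '[[0,0,0,0,0]]' >$N; $K; $P '[[0,0,0,0,0]]' >$N; $K; $P '[[0,0,0,0,0]]' >$N; $K; $P '[[0,0,0,0,0]]' >$N; $K; $P '[[0,0,0,0,0]]' >$N; $K
```

```text
16.3 123.9 e6 0.070 Tz 0.095 avg 0.082 [ 3.6  0.2 -4. ]
16.4 123.9 e6 0.065 Tz 0.087 avg 0.083 [ 5.1  0.9 -4.6]
16.5 123.9 e6 0.064 Tz 0.054 avg 0.079 [ 4.3  0.2 -5.4]
16.6 123.9 e6 0.063 Tz 0.108 avg 0.089 [ 4.9  0.7 -6.2]
16.7 123.9 e6 0.062 Tz 0.079 avg 0.085 [ 5.3 -0.5 -7.3]
turn
16.8 122.7 e6 -0.136 Tz 0.092 avg 0.084 [ 5.5  0.4 -7.1]
16.9 122.7 e6 0.125 Tz 0.073 avg 0.081 [ 5.3  0.5 -7. ]
17.0 122.7 e6 0.058 Tz 0.027 avg 0.076 [ 5.1 -0.3 -5.4]
17.1 122.7 e6 0.055 Tz 0.087 avg 0.071 [ 5.7 -0.9 -6.4]
17.2 122.7 e6 0.055 Tz 0.065 avg 0.069 [ 5.9 -0.3 -6.9]
17.3 122.7 e6 0.055 Tz 0.032 avg 0.057 [ 5.2  0.2 -6.7]
```

```bash
P="python3 -m pendant"; sed -i 's/m>.08/m>.092/' k.py
K="python3 k.py"; N=/dev/null
$P '[[0,-0.0006,0.0005,0.0008,0]]' >$N; $P '[[0,0,0,0,1.2]]' >$N; $K; $P '[[0,0,0,0,1.2]]' >$N; $K; $P '[[0,0,0,0,1.2]]' >$N; 
$K && $P '[[0,0,0,0,1.2]]' >$N && $K && $P '[[0,0,0,0,1.2]]' >$N && $K && $P '[[0,0,0,0,1.2]]' >$N && $K && $P '[[0,0,0,0,1.2]]' >$N &&
$K && $P '[[0,0,0,0,1.2]]' >$N && $K && $P '[[0,0,0,0,1.2]]' >$N && $K && $P '[[0,0,0,0,1.2]]' >$N && $K && $P '[[0,0,0,0,1.2]]' >$N &&
$K && $P '[[0,0,0,0,1.2]]' >$N && $K && $P '[[0,0,0,0,1.2]]' >$N && $K && $P '[[0,0,0,0,1.2]]' >$N && $K && $P '[[0,0,0,0,1.2]]' >$N && $K
```

```text
17.5 121.4 e6 -0.144 Tz 0.119 avg 0.066 [ 2.8 -0.7 -3. ]
17.6 120.2 e6 -0.049 Tz 0.111 avg 0.083 [ 3.4 -0.6 -3.4]
17.7 119.0 e6 -0.032 Tz 0.157 avg 0.097 [ 2.1 -1.3 -2.8]
```

```bash
P="python3 -m pendant"
K="python3 k.py"; N=/dev/null
$P '[[0,0,0,0,0]]' >$N; $K; $P '[[0,0,0,0,0]]' >$N; $K; $P '[[0,0,0,0,0]]' >$N; $K; $P '[[0,0,0,0,0]]' >$N; $K;  $P '[[0,0,0,0,0]]' >$N; $K;$P '[[0,0,0,0,0]]' >$N; $K;$P '[[0,0,0,0,0]]' >$N; $K
python3 s.py;python3 - <<'E'
from h import *
m,im=snap('wrist','t1');u,v=proj(m,[.5427,.0540,.160]);print(u,v)
M=np.float32([[10,0,-10*(u-40)],[0,10,-10*(v-30)]]);cv2.imwrite('pics/t1c.png',cv2.warpAffine(im[:,:,::-1].copy(),M,(800,600),flags=cv2.INTER_CUBIC))
E
```

```text
17.8 119.1 e6 0.173 Tz 0.067 avg 0.097 [ 1.4 -1.5 -3.6]
17.9 119.1 e6 0.087 Tz 0.087 avg 0.108 [ 1.8 -1.7 -3.5]
18.0 119.1 e6 0.080 Tz 0.085 avg 0.101 [ 2.  -0.9 -2.4]
18.1 119.1 e6 0.080 Tz 0.055 avg 0.090 [ 2.4 -2.2 -2.3]
18.2 119.1 e6 0.081 Tz 0.080 avg 0.075 [ 2.8 -2.4 -3. ]
18.3 119.1 e6 0.083 Tz 0.039 avg 0.069 [ 2.8 -2.6 -2.1]
18.4 119.1 e6 0.084 Tz 0.128 avg 0.077 [ 1.9 -2.2 -2.7]
yaw 119.09 q6 -29.5 F [ 1.9 -2.2 -2.7] T [-0.466 -0.292  0.128] w 0.166 29.6 [0.5423 0.0529 0.1333]
259.2223663233299 254.97710779884477
```

View pics/t1c.png

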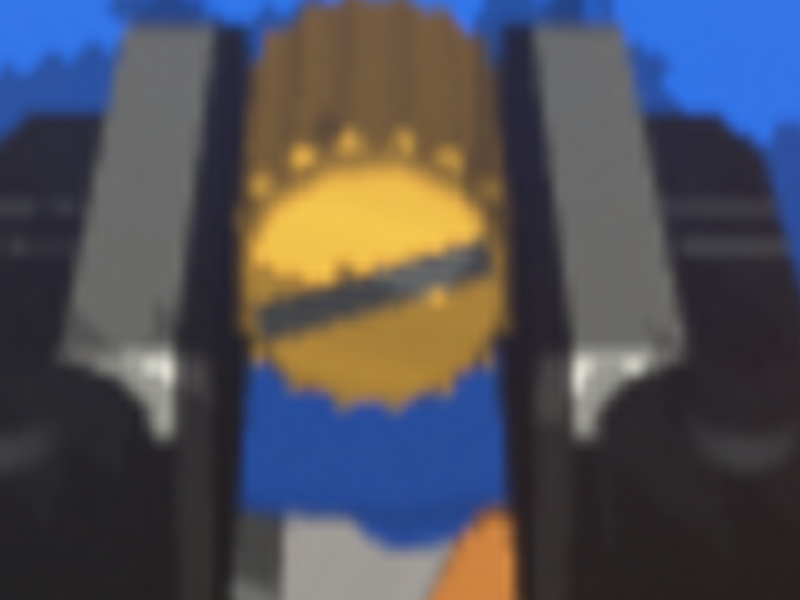

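The slot shows the spindle has turned with the fingers and hasn't slipped: its angle in the finger frame is still about 15°. I'll nudge once more and average at rest.

```bash
P="python3 -m pendant"
K="python3 k.py"; N=/dev/null; $K
$P '[[0,0,0,0,1.2]]' >$N; $K; 
$P '[[0,0,0,0,0]]' >$N; $K; $P '[[0,0,0,0,0]]' >$N; $K; $P '[[0,0,0,0,0]]' >$N; $K; $P '[[0,0,0,0,0]]' >$N; $K;  $P '[[0,0,0,0,0]]' >$N; $K;$P '[[0,0,0,0,0]]' >$N; $K;$P '[[0,0,0,0,0]]' >$N; $K;$P '[[0,0,0,0,0]]' >$N; $K;$P '[[0,0,0,0,0]]' >$N; $K; tail -9 log.txt | python3 -c "import sys,numpy as n;print(n.loadtxt(sys.stdin).mean())"
```

```text
18.4 119.1 e6 0.085 Tz 0.093 avg 0.079 [ 1.6 -2.4 -1.3]
18.6 117.8 e6 -0.112 Tz 0.158 avg 0.099 [ 2.2 -3.  -2.1]
18.6 117.9 e6 0.177 Tz 0.087 avg 0.101 [ 1.3 -2.7 -2.5]
18.8 117.9 e6 0.100 Tz 0.071 avg 0.107 [ 2.4 -2.5 -3.2]
18.9 117.9 e6 0.093 Tz 0.154 avg 0.113 [ 1.5 -4.3 -3. ]
18.9 117.9 e6 0.094 Tz 0.093 avg 0.113 [ 1.4 -3.8 -2.8]
19.1 117.9 e6 0.094 Tz 0.093 avg 0.100 [ 2.1 -3.1 -3.3]
19.1 117.9 e6 0.095 Tz 0.025 avg 0.087 [ 1.2 -3.  -2.5]
19.2 117.9 e6 0.096 Tz 0.135 avg 0.100 [ 1.5 -4.1 -2.4]
19.4 117.9 e6 0.098 Tz 0.111 avg 0.091 [ 1.3 -4.1 -2.8]
19.4 117.9 e6 0.099 Tz 0.069 avg 0.086 [ 1.7 -4.7 -3.8]
0.09297777777777777
```

```bash
P="python3 -m pendant"
K="python3 k.py"; N=/dev/null; 
$P '[[0,0,0,0,1.2]]' >$N; $K; 
$P '[[0,0,0,0,0]]' >$N; $K; $P '[[0,0,0,0,0]]' >$N; $K; $P '[[0,0,0,0,0]]' >$N; $K; $P '[[0,0,0,0,0]]' >$N; $K;  $P '[[0,0,0,0,0]]' >$N; $K
$P '[[0,0,0,0,1.2]]' >$N; $K; 
$P '[[0,0,0,0,0]]' >$N; $K; $P '[[0,0,0,0,0]]' >$N; $K; $P '[[0,0,0,0,0]]' >$N; $K; $P '[[0,0,0,0,0]]' >$N; $K;  $P '[[0,0,0,0,0]]' >$N; $K
```

```text
19.6 116.6 e6 -0.101 Tz 0.170 avg 0.102 [ 2.2 -4.4 -3. ]
19.6 116.7 e6 0.188 Tz 0.106 avg 0.118 [ 1.5 -4.7 -1.7]
19.8 116.7 e6 0.111 Tz 0.124 avg 0.116 [ 0.6 -4.4 -3.3]
19.9 116.7 e6 0.104 Tz 0.104 avg 0.114 [ 1.1 -4.6 -2.8]
19.9 116.7 e6 0.103 Tz 0.163 avg 0.133 [ 0.2 -4.9 -3.1]
20.1 116.7 e6 0.103 Tz 0.057 avg 0.111 [ 0.3 -4.3 -2.2]
20.1 115.5 e6 -0.072 Tz 0.139 avg 0.117 [ 1.2 -4.5 -2.5]
20.2 115.5 e6 0.186 Tz 0.060 avg 0.105 [ 1.1 -4.8 -2.5]
20.4 115.5 e6 0.119 Tz 0.104 avg 0.105 [ 1.  -5.1 -2.1]
20.4 115.5 e6 0.116 Tz 0.150 avg 0.102 [ 1.3 -4.7 -2.8]
20.6 115.5 e6 0.116 Tz 0.093 avg 0.109 [ 1.3 -5.2 -1.5]
20.6 115.5 e6 0.116 Tz 0.125 avg 0.106 [ 0.5 -4.9 -2.3]
```

The stop is felt, with about 0.11 N m at the tool. I release, lift, and check that the mark has not moved.

```bash
P="python3 -m pendant"; python3 s.py
$P '[[0.3,0,0,0,0],[0.45,0,0,0,0],[0.45,0,0,-0.02,0],[0.45,0,0,-0.03,0],[0.65,0,0,-0.04,0]]' >/dev/null
$P '[[0.65,0,0,-0.04,0],[0.65,0,0,0,0],[0.65,0,0,0,0]]' | sed -n 2,5p
python3 - <<'E'
from h import *
from scipy import ndimage
s=get_state();m,im=snap('wrist','w3')
def mark(im,u,v):
    a=im.astype(int);w=(a.min(2)>170); yy,xx=np.mgrid[:384,:512]; w&=np.hypot(xx-u,yy-v)<45
    l,n=ndimage.label(w); return [(np.round(ndimage.center_of_mass(l==i)[::-1],1),int((l==i).sum())) for i in range(1,n+1) if (l==i).sum()>8]
print(proj(m,[.542,.0536,.132]))
for c,n in mark(im,*proj(m,[.542,.0536,.132])):
    X=onz(m,*c,.132)-np.array([.542,.0536,.132]); print(c,n,np.round(X,4),np.hypot(*X[:2]),np.degrees(np.arctan2(X[1],X[0])))
import pickle
m2=pickle.load(open('m2.pkl','rb'));im2=cv2.imread('pics/w2.png')
for c,n in mark(im2,*proj(m2,[.542,.0536,.132])):
    X=onz(m2,*c,.132)-np.array([.542,.0536,.132]); print('w2',c,n,np.round(X,4),np.hypot(*X[:2]),np.degrees(np.arctan2(X[1],X[0])))
# cap destination in tool axes
p=s['tcp_pos'];y=np.radians(s['eef_rot'][2]);d=np.array([.4725,-.2153,.05])-p;print(p,s['eef_rot'],'dx',d@[np.cos(y),np.sin(y),0],'dy',d@[np.sin(y),-np.cos(y),0],'dz',-d[2])
E
```

```text
yaw 115.49 q6 -25.9 F [ 0.5 -4.9 -2.3] T [-0.802 -0.141  0.125] w 0.167 29.7 [0.5423 0.053  0.1333]
tcp_pos: [0.543, 0.0541, 0.2653]
eef_rot: [179.8, 0.0, 115.6]
contact_force: [0.5, -0.5, 0.0]
gripper_width: 0.65
(np.float64(255.61137527452627), np.float64(177.30630370059762))
[285.3 150.5] 179 [0.0157 0.0398 0.    ] 0.04275730026621561 68.49281671794141
[221.4 156.2] 146 [-0.0426  0.0053  0.    ] 0.042943715572245064 172.8797462881108
[245.1 154.2] 45 [-0.0209  0.018   0.    ] 0.02758356264533658 139.16746899669863
[220.4 193.2] 302 [-0.0273 -0.0331  0.    ] 0.042872494368467094 -129.52758485976585
[271.3 206.3] 32 [ 0.0303 -0.0228  0.    ] 0.03795759077051495 -36.95843600408097
[251.9 208.3] 16 [ 0.0117 -0.0343  0.    ] 0.03626968085519676 -71.16275012447005
w2 [256.  134.1] 46 [-0.044  -0.0109  0.    ] 0.04534641130972277 -166.1201409557641
w2 [271.3 138.2] 46 [-0.0441  0.0055  0.    ] 0.04439412317771093 172.9398710825717
w2 [276.6 163. ] 45 [-0.0204  0.018   0.    ] 0.027237933236545834 138.58990650983583
w2 [215.5 178.7] 131 [ 0.0131 -0.0409  0.    ] 0.04296319888936956 -72.19788422747779
w2 [293.3 187.6] 163 [0.0011 0.0432 0.    ] 0.04325947815312016 88.50898508115552
[0.5429642  0.05407861 0.26530839] [1.79761870e+02 2.87058526e-02 1.15552421e+02] dx -0.21263716210712744 dy -0.1797650528563127 dz 0.21530838554069326
```

The mark is unmoved (139.2° against 138.6°). Now over to the cap.

```bash
P="python3 -m pendant"
$P '[[0.65,-0.0266,-0.0225,0,0],[0.65,-0.0266,-0.0225,0,0],[0.65,-0.0266,-0.0225,0,0],[0.65,-0.0266,-0.0225,0,0],[0.65,-0.0266,-0.0225,0,0]]' >/dev/null
$P '[[0.65,-0.0266,-0.0225,0.02,0],[0.65,-0.0266,-0.0225,0.02,0],[0.65,-0.0266,-0.0225,0.02,0],[0.65,0,0,0.02,0],[0.65,0,0,0,0]]' >/dev/null
$P '[[0.65,0,0,0,-8.5],[0.65,0,0,0,-8.5],[0.65,0,0,0,-8.5],[0.65,0,0,0,-8.5],[0.65,0,0,0,-8.5]]' >/dev/null
$P '[[0.65,0,0,0,-8.5],[0.65,0,0,0,-8.5],[0.65,0,0,0,-8.5],[0.65,0,0,0,-8.5],[0.65,0,0,0,-8.5]]' | sed -n 1,5p
cat > cap.py <<'E'
from h import *
from scipy import ndimage
s=get_state();m,im=snap('wrist','cap%d'%int(s['t']*10))
a=im.astype(int);w=(a[...,0]>120)&(a[...,1]<80)&(a[...,2]<80)
l,n=ndimage.label(w)
for i in range(1,n+1):
    if (l==i).sum()>60:
        ys,xs=np.where(l==i); print((l==i).sum(),xs.min(),xs.max(),ys.min(),ys.max(),'c',xs.mean().round(1),ys.mean().round(1),'col',a[l==i].mean(0).round())
print('pred',proj(m,[.4725,-.2153,.038]),proj(m,[.4725,-.2153,0]))
bw=(a[...,0]>225)&(a[...,1]<90)&(a[...,2]<90);l,n=ndimage.label(bw)
for i in range(1,n+1):
    if (l==i).sum()>60:
        c=ndimage.center_of_mass(l==i); X=onz(m,c[1],c[0],.038);p=s['tcp_pos'];y=np.radians(s['eef_rot'][2]);d=X-p
        print('top',c[1],c[0],(l==i).sum(),X,'dx',d@[np.cos(y),np.sin(y),0],'dy',d@[np.sin(y),-np.cos(y),0])
E
python3 cap.py
```

```text
t: 23.5
tcp_pos: [0.4718, -0.2151, 0.1835]
eef_rot: [179.9, 0.0, -159.1]
contact_force: [0.1, 0.8, -0.3]
gripper_width: 0.65
1134 235 271 150 188 c 253.2 169.1 col [224.  58.  34.]
520 210 233 208 235 c 221.3 221.7 col [217.  52.  24.]
325 438 463 264 286 c 451.5 275.5 col [200.  41.  28.]
pred (np.float64(255.6032121204747), np.float64(174.96101581757125)) (np.float64(255.64304134610762), np.float64(167.31278583196413))
top 256.97536231884055 173.81159420289856 690 [ 0.4707021  -0.21433194  0.038     ] dx 0.0007368577778947782 dy 0.0011532727099986095
top 220.44350282485877 225.47175141242937 354 [ 0.54569739 -0.23240181  0.038     ] dx -0.0628437282193259 dy -0.042531082329383824
top 455.84496124031006 276.3488372093023 129 [0.50630572 0.07083145 0.038     ] dx -0.13445116352706402 dy 0.25474738467842656
```

```bash
P="python3 -m pendant"
$P '[[0.65,0.0007,0.0011,0.04,0],[0.65,0,0,0.04,0],[0.65,0,0,0.04,0],[0.65,0,0,0.03,0],[0.65,0,0,0.01,0]]' 20 | sed -n 2,5p
$P '[[0.65,0,0,0.01,0],[0.65,0,0,0.008,0],[0.65,0,0,0.003,0],[0.65,0,0,0,0]]' | sed -n 2,5p
$P '[[0.3,0,0,0,0],[0.3,0,0,0,0],[0.3,0,0,0,0],[0.3,0,0,0,0],[0.3,0,0,0,0]]' 20| sed -n 2,6p
$P '[[0.3,0,0,0,0]]' >/dev/null; python3 s.py
```

```text
tcp_pos: [0.468, -0.2132, 0.0194]
eef_rot: [179.6, -0.3, -159.6]
contact_force: [-0.4, 0.1, -0.1]
gripper_width: 0.651
tcp_pos: [0.4711, -0.2159, 0.0031]
eef_rot: [-179.9, 0.1, -159.5]
contact_force: [-0.5, 0.3, 0.2]
gripper_width: 0.646
tcp_pos: [0.4714, -0.2162, 0.0036]
eef_rot: [-179.9, 0.1, -159.5]
contact_force: [0.4, 0.3, 5.8]
gripper_width: 0.472
finger_force: 20.7
yaw -159.5 q6 -141.4 F [-0.4  0.7  5.1] T [ 0.002  0.018 -0.04 ] w 0.474 20.7 [ 0.4714 -0.2162  0.0036]
```

```bash
P="python3 -m pendant"
$P '[[0.65,0,0,0,0],[0.65,0,0,0,0],[0.65,0,0,0,0]]' >/dev/null
$P '[[0.65,0,0,0,8.5],[0.65,0,0,0,8.5],[0.65,0,0,0,8.5],[0.65,0,0,0,8.5],[0.65,0,0,0,8.5]]' >/dev/null
$P '[[0.65,0,0,0,8.5],[0.65,0,0,0,8.5],[0.65,0,0,0,8.5],[0.65,0,0,0,8.5],[0.65,0,0,0,8.5]]' >/dev/null
$P '[[0.65,0,0,0,4],[0.65,0,0,0,0]]' >/dev/null;python3 s.py
$P '[[0.3,0,0,0,0],[0.3,0,0,0,0],[0.3,0,0,0,0],[0.3,0,0,0,0],[0.3,0,0,0,0]]' 25 >/dev/null; python3 s.py
$P '[[0.3,0,0,0,0],[0.3,0,0,-0.01,0],[0.3,0,0,0,0]]' >/dev/null; python3 s.py
```

```text
yaw 111.51 q6 -52.4 F [ 0.5 -0.6  0.6] T [-0.011  0.002  0.04 ] w 0.65 0.0 [ 0.4701 -0.2154  0.0018]
yaw 111.51 q6 -52.4 F [-1.  -0.8 -0.3] T [-0.007 -0.041  0.007] w 0.47 25.2 [ 0.4704 -0.2155  0.0022]
yaw 111.5 q6 -52.4 F [-0.3 -0.4 -0.3] T [-0.031  0.03   0.05 ] w 0.466 25.3 [ 0.4717 -0.2163  0.0141]
```

```bash
P="python3 -m pendant"
$P '[[0.3,0,0,-0.03,0],[0.3,0,0,-0.04,0],[0.3,0,0,-0.04,0],[0.3,0,0,-0.04,0],[0.3,0,0,-0.03,0]]' >/dev/null
$P '[[0.3,0.0283,0.0205,0,0],[0.3,0.0283,0.0205,0,0],[0.3,0.0283,0.0205,0,0],[0.3,0.0283,0.0205,0,0],[0.3,0.0283,0.0205,0,0]]' >/dev/null
$P '[[0.3,0.0283,0.0205,0,0],[0.3,0.0283,0.0205,0,0],[0.3,0.0283,0.0205,0,0],[0.3,0,0,0,0],[0.3,0,0,0,0]]' >/dev/null; python3 s.py
python3 - <<'E'
from h import *
s=get_state();m,im=snap('wrist','h1')
T,S=None,None
snap('side','h1s');p=s['tcp_pos'];y=np.radians(s['eef_rot'][2]);tx=np.array([np.cos(y),np.sin(y),0]);ty=np.array([np.sin(y),-np.cos(y),0])
d=np.array([.5417,.0545,0])-p;print('dx',d@tx,'dy',d@ty,s['t'])
a=im.astype(int);w=(a[...,0]>120)&(a[...,1]<90)&(a[...,2]<90);ys,xs=np.where(w[:,150:350]);print(len(xs),xs.min()+150,xs.max()+150,ys.min(),ys.max())
b=p-[0,0,.0022]
print('cap bottom,top proj',proj(m,b),proj(m,b+[0,0,.038]))
E
```

```text
yaw 111.6 q6 -21.7 F [-0.4  0.2 -0.8] T [-0.056  0.036  0.011] w 0.471 25.5 [0.5401 0.0556 0.1924]
dx -0.0016463156367701225 dy 0.0010692766216329947 28.85
8097 150 349 81 360
cap bottom,top proj (np.float64(257.55651587200447), np.float64(231.55041646506916)) (np.float64(257.79740698272235), np.float64(265.85379278421306))
```

```bash
P="python3 -m pendant"
$P '[[0.3,-0.0016,0.0011,0.01,0],[0.3,0,0,0.01,0],[0.3,0,0,0.01,0],[0.3,0,0,0.008,0],[0.3,0,0,0,0]]' >/dev/null; python3 s.py
$P '[[0.3,0,0,0,0],[0.3,0,0,0,0]]' >/dev/null; python3 s.py
```

```text
yaw 111.47 q6 -21.8 F [-0.   0.  -0.5] T [-0.016 -0.023 -0.015] w 0.469 25.5 [0.5405 0.0538 0.1519]
yaw 111.5 q6 -21.8 F [ 0.5 -0.7 -1.3] T [0.014 0.047 0.016] w 0.467 25.5 [0.5421 0.0541 0.1548]
```

```bash
P="python3 -m pendant"
$P '[[0.3,0.0004,0,0.005,0],[0.3,0,0,0.005,0],[0.3,0,0,0,0],[0.3,0,0,0,0]]' >/dev/null; python3 s.py
$P '[[0.3,0,0,0.004,0],[0.3,0,0,0,0],[0.3,0,0,0,0]]' >/dev/null; python3 s.py
$P '[[0.3,0,0,0.003,0],[0.3,0,0,0,0],[0.3,0,0,0,0]]' >/dev/null; python3 s.py
```

```text
yaw 111.5 q6 -21.7 F [ 0.2 -0.1 -1.3] T [-0.075 -0.021  0.03 ] w 0.464 25.5 [0.5414 0.0545 0.144 ]
yaw 111.5 q6 -21.7 F [ 0.  -0.4  0.2] T [-0.022 -0.033  0.023] w 0.467 25.5 [0.5415 0.0544 0.1401]
yaw 111.5 q6 -21.7 F [ 0.8  0.8 -0.1] T [ 0.029 -0.021 -0.037] w 0.467 25.5 [0.5415 0.0544 0.1372]
```

```bash
P="python3 -m pendant"
$P '[[0.3,0,0,0.0015,0],[0.3,0,0,0,0],[0.3,0,0,0,0]]' >/dev/null; python3 s.py
$P '[[0.3,0,0,0.001,0],[0.3,0,0,0,0],[0.3,0,0,0,0]]' >/dev/null; python3 s.py
$P '[[0.3,0,0,0.001,0],[0.3,0,0,0,0],[0.3,0,0,0,0]]' >/dev/null; python3 s.py
$P '[[0.3,0,0,0.001,0],[0.3,0,0,0,0],[0.3,0,0,0,0]]' >/dev/null; python3 s.py
```

```text
yaw 111.49 q6 -21.7 F [ 0.1  0.1 -0.3] T [0.02  0.041 0.014] w 0.474 25.5 [0.5415 0.0544 0.1358]
yaw 111.5 q6 -21.7 F [ 0.1  0.9 -0.6] T [-0.003 -0.004 -0.02 ] w 0.466 25.5 [0.5416 0.0544 0.1348]
yaw 111.5 q6 -21.7 F [-0.5  0.9  0.8] T [-0.006  0.068 -0.008] w 0.467 25.6 [0.5418 0.0544 0.1342]
yaw 111.5 q6 -21.7 F [-1.8 -1.3  6.2] T [-0.03   0.371 -0.019] w 0.465 25.9 [0.5418 0.0544 0.1341]
```

Contact came exactly at the expected height (0.134). I release, back off and look.

```bash
P="python3 -m pendant"
$P '[[0.6,0,0,-0.0015,0],[0.65,0,0,0,0],[0.65,0,0,0,0],[0.65,0,0,0,0]]' >/dev/null; python3 s.py
$P '[[0.65,0,0,-0.03,0],[0.65,0,0,-0.04,0],[0.65,0,0,-0.04,0],[0.65,-0.03,0,-0.03,0],[0.65,-0.03,0,0,0]]' >/dev/null
$P '[[0.65,0,0,0,0],[0.65,0,0,0,0],[0.65,0,0,0,0]]' >/dev/null; python3 s.py
python3 - <<'E'
from h import *
m,w=snap('wrist','f1');ms,sd=snap('side','f2')
def c(im,u,v,k):
    M=np.float32([[k,0,-k*u+200],[0,k,-k*v+200]]);return cv2.warpAffine(im[:,:,::-1].copy(),M,(400,400),flags=cv2.INTER_CUBIC)
X=[.5425,.0542,.15];a=proj(m,X);b=proj(ms,X);print(a,b,proj(m,[.5425,.0542,.17]),proj(ms,[.5425,.0542,.17]),proj(ms,[.5425,.0542,.132]))
cv2.imwrite('pics/final.png',np.hstack([c(w,*a,4),c(sd,*b,8)]))
E
```

```text
yaw 111.5 q6 -21.7 F [-0.2  0.2 -0.2] T [-0.02   0.041  0.01 ] w 0.651 0.0 [0.5414 0.0545 0.1339]
yaw 111.53 q6 -27.4 F [-0.1 -0.1 -0. ] T [0.036 0.002 0.053] w 0.654 0.0 [ 0.563  -0.0007  0.2733]
(np.float64(258.45259467990064), np.float64(122.63850109117261)) (np.float64(256.765659689941), np.float64(175.45465955819634)) (np.float64(258.5566454854297), np.float64(124.15247454086798)) (np.float64(256.7152027369952), np.float64(170.57189335485037)) (np.float64(256.8104135614141), np.float64(179.78553327014382))
```

View pics/final.png

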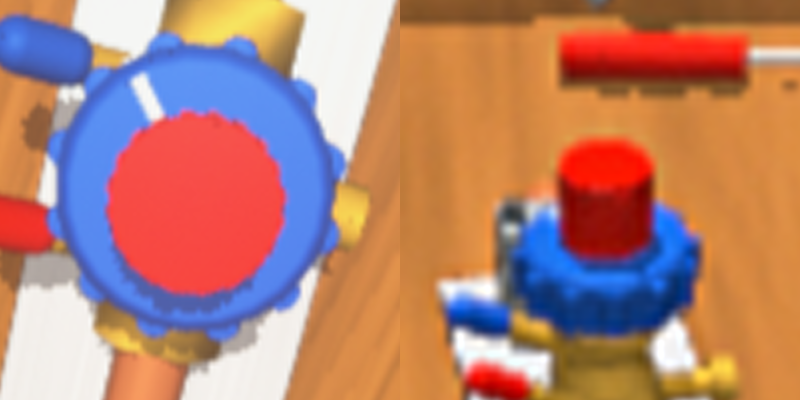

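The picture shows the cap square and centred on the handwheel, with the rim down on the face. In the left crop its top is at about (197,203), and the white mark is unmoved. I hand the job in.

```bash
python3 -c "
from workcell import ticket,get_state
print(get_state()['t'],ticket.job_done())"
```

```text
the job is handed in; nothing more can be done
33.15 None
```

The job is handed in at 33 s: the spindle is snugged against its stop with about 0.11 N m at the tool (its own friction included), the handwheel mark has not moved, the red cap sits square on the handwheel face, and the gripper is clear.

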